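# Move a latched battery pack from its charging dock into the scanning turntable

### The arm

A 6-joint arm with a two-finger parallel gripper is mounted at the origin on the work surface. World frame = base frame: x ahead of the robot, y to its left, z up, the work surface at z = 0. Lengths are in m, angles in degrees, forces in N, time in s.
With the tool pointing down it reaches from about 0.4 to 0.825 m from the base axis. Payload 7 kg.
Tool frame: the origin (TCP) lies midway between the tips of the shut fingers; the grasp point (between the pads) lies 19 mm behind it (r.grip_point_offset is the z of the grasp point in the tool frame, in m); z points along the fingers, y is the line along which they close (so a half turn about z gives the same grasp; the last joint's range is limited). The gripper opens to 88 mm and grips with 3 to 60 N. Pads are 19 mm wide; open, the fingers measure 130 mm over their backs; the gripper's body (78 mm by 193 mm) begins 47 mm behind the grasp point.
Start: joints at [-52.821, 20.546, 0.682, 0, -70.136, -16.507], TCP at [0.238, -0.632, 0.187] pointing down, gripper open.
Joint ranges: [-176.03, 176.03], [-82.01, 121.73], [-58.28, 71.71], [-173.87, 95.51], [-174.79, -0.11], [-173.66, 173.66]. Speed limits (degrees/s): [136.94, 136.94, 172.46, 180, 180, 180].

### API

Orientations are given as [roll, pitch, yaw] about the fixed x, y, z axes, in that order (R = Rz(yaw) Ry(pitch) Rx(roll)).
In Python, from plant import r, viewer, recognise, outline_of, pinpoint gives the robot as it stands.
- The arm moves only by the tool move_arm, never from a script. Its argument "targets" is a list of rows, each a list of 2 entries, a list of its own where there are three numbers: the shift along the tool's x, y, z in cm, then the turn, a rotation vector about the tool's x, y, z in rad. A call has 1 to 5 rows; each row is the pose to reach, as a shift and turn from the pose commanded when the call began, along the tool's axes at that moment; what a row does not reach only later rows make up. A row lasts 1/8 s, in which the tool goes at most 62.5 mm and 10.7 degrees, less where a joint would pass 70% of its speed; a pose out of reach is approached as far as the arm can. A call with a gripper value outside its range is refused whole. "jaw" is the finger opening in cm, from 0 to 8.76, set as the call begins (left out, the last holds). The fingers move at their own pace and stop on an object; "squeeze" is the grip in N (left out, the last holds). Time passes only in rows, so rows that repeat a pose let the fingers close. It gives the time, the measured TCP pose, the force, the opening and the grip force at its end, in the units of the state.
- r.get_state(): the state, without advancing time (a new reading comes with each control period).
- viewer.capture(name): name is "side" or "top" or "wrist"; returns a dict with "image" (480x640x3 uint8, blue, green, red), "intrinsics" (3x3 intrinsics, pixels), "camera_from_world" (4x4, takes a point from world to camera coordinates). Camera axes: x right, y up, looking along -z (the intrinsics and any distortion apply to the point x, -y, -z); pixel columns grow to the right and rows downward; lengths in m; the calibration is good to about 2 mm. The wrist camera is an equidistant fisheye: a pixel r from the principal point sees the ray r / f radians off the axis. A picture is of the moment at which its call begins. There is no depth.
- r.close_job(): hands the job in; it is judged then, once.
Trained networks look in the newest picture that a camera, given by its name, has taken for a name from the list of things; names that differ only in an ending like _2 or _b are one class to them, and where a whole thing is asked for, a point or a joint stands for the part that bears it (a point fixed in the world has none). Each returns a list of dicts, best first, with "score" (0 to 1); they miss things now and then, are a little off and sometimes report something else, mostly with a low value. They report only what shows in the picture. A call takes as long as a camera call. They do not tell look-alikes from the thing itself.
- recognise(label, camera): "box" ([left, top, right, bottom] in pixels, round what is visible of it).
- outline_of(label, camera): "mask" (480x640 bool, what is visible of it) and "box" ([left, top, right, bottom] in pixels, round what is visible of it).
- pinpoint(label, camera): "location" ([row, column] in pixels: a listed point, or the origin of a listed thing).
The state is a dict: "time_s": time; "joints": joint angles; "qd": joint speeds; "joint_torque": joint torques, N m; "tcp_pos": TCP position; "eef_rot": TCP orientation; "contact_force": force on the tool from outside, world axes, zero at the start; "moment": the same for the moment, N m; "gripper_width": finger opening in m; "gripper_force": force on a finger pad.
Only numpy, scipy, OpenCV 4.12 (cv2) and the standard library are available. Lean on these libraries where they do the work, as an engineer would, in place of code of your own. Each camera call takes 0.05 s, during which the arm holds its last target. There are 200 camera calls.

### The job

Take the battery pack out of the charging dock: press its sprung snap tab fully in and, keeping it pressed, lift the pack straight out gently, never wrenching against the catch or shoving the pack hard against the dock. Then put it into the empty battery well of the scanning turntable, tab over the catch side of the well, and press it gently down against the sprung contact until it is fully home and its own catch has sprung out and holds it there. Let go of it, and leave everything else where it is.

Things in the scene. Friction and masses are not known exactly. Their poses are not given: they have to be found in the camera images.
- pack_center (a point): centre of the battery pack, a black upright block 38 mm along its x, 50 mm along its y, 96 mm tall (z up), about 0.18 kg; the point is 48 mm above its underside. The snap tab is on its +x face; its -x face is plain, with shallow grip lines. At the start it stands latched on the floor of the dock's well, its centre level with the rim, its upper half standing out.
- tab_pad (a point): middle of the outer face of the tab's thumb pad, 26.5 mm in +x and 28 mm above the pack's centre when out. Pad 28 mm wide (y), 32 mm tall, 7.5 mm proud of the +x face; its lower edge is 12 mm above the dock's rim. Moves in along the pack's -x: pinch it against the plain -x face. The pack measures 45.5 mm over the pad, 39.5 mm with the tab fully pressed.
- nose (a point): tip of the catch nose, part of the same sprung tab, hidden in the well while latched: 23.5 mm in +x and 16.7 mm below the pack's centre when out. 22 mm wide, 4.5 mm proud of the +x face, flat on top and ramped below (10.5 mm tall in all). It draws in with the pad.
- tab (a joint): travel of the snap tab, m: 0 = sprung fully out, 0.006 = fully pressed. The spring takes about 4.5 N to start and 11 N fully in. The nose surely clears the catch lip when pressed 4.5 mm or more; pressed less, the pack may be held by the lip.
- dock_well (a point): centre of the dock's well mouth, at the rim 66 mm above the table. Dock: fixed grey block 100 (x) by 96 (y) by 66 mm high, with a hump 40 mm high, 50 mm long behind it (+x). Well 41 (x) by 53 mm (y): 1.5 mm play all round the pack; 48 mm deep, flat floor; top 5 mm flare out 4 mm on each side. On its +x side the nose hooks under a lip, with 1.7 mm of upward play.
- turntable_well (a point): centre of the mouth, at the rim 66 mm above the table, of the turntable's empty battery well, in a fixed grey block of the dock's sizes. Mouth and flare as the dock's, catch lip on +x too, but floor and lip are set 0 to 10 mm deeper than the dock's, unmeasured: feel for the floor. The pack goes in with its x along this x. Behind (+x 142 mm) is a turntable disc 160 mm across, 37 mm high.
- contact (a joint): travel, m, of the sprung copper contact in the floor of the turntable's well: 0 = up, standing 7 mm above that floor; 0.007 = pressed flush with it by the pack's underside. Pushes back with 5 N at first to 7.5 N flush, and pushes an unlatched pack up again. The nose can snap under the lip when this is over 0.0053; press to the floor with the tab pinched, then let go, or let the ramp cam in.
- spool: bystander: black filament spool lying flat, 90 mm across, 40 mm high; origin under its centre
- spool_big: bystander: cardboard filament spool lying flat, 170 mm across, 55 mm high; origin under its centre
- mouse: bystander: black computer mouse, about 80 mm long, 30 mm high, between dock and turntable; origin on its underside
- bust: bystander: small white bust, 44 mm across, 57 mm tall, standing on the turntable disc; origin under its centre
- scraper: bystander: scraper with black handle, 200 mm long, lying; origin on its underside
- panel: bystander: plywood panel 140 x 100 x 5 mm lying flat; origin under its centre
- nozzle_cup: bystander: aluminium cup 64 mm across, 50 mm high; origin under its centre
Things that resemble listed ones, but are neither listed nor needed, are in the scene too. Leave any red look-alike of the part that bears dock_well alone.

How it is judged:
By the outcome, as a careful person would: the job done as asked, in the order asked, and still so for the second after the job is handed in, with the robot touching nothing.
It also fails if it takes over 51 s, if anything falls off the work surface, if the arm or the gripper's body presses on something with over 40 N, if the wrist force passes 120 N, or if a joint passes its speed limit or range.

## Working session

There is one attempt and no reset: what is moved stays moved. The work goes in short steps, Python scripts to look and compute and a tool call to move; the robot and the scene stay as the last step left them, time stands still between calls to the robot, and variables do not carry over. Pictures are saved under pics/ and viewed, at most 10 in all, crops included, and the job is handed in when it is done.

Besides the shell and the picture viewer there is one more tool, called after "Call:" by a JSON object that holds its "op" and its "data", one argument or row to a line. move_arm: Moves the arm, as the interface text tells. Its arguments: {"type":"object","properties":{"targets":{"type":"array","items":{"type":"array"}},"jaw":{"type":"number"},"squeeze":{"type":"number"}},"required":["targets"]}

```bash
mkdir -p pics; ls
cat > h.py <<'E'
import numpy as np, cv2
from plant import r, viewer, recognise, outline_of, pinpoint
def ray(c,row,col):
    K=np.array(c["intrinsics"]);T=np.array(c["camera_from_world"])
    d=np.array([(col-K[0,2])/K[0,0],-(row-K[1,2])/K[1,1],-1.])
    R=T[:3,:3];o=-R.T@T[:3,3];return o,R.T@d
def onz(c,loc,z):
    o,d=ray(c,*loc);return o+d*(z-o[2])/d[2]
def proj(c,p):
    K=np.array(c["intrinsics"]);T=np.array(c["camera_from_world"])
    q=T[:3,:3]@np.array(p)+T[:3,3]
    return [K[1,2]+K[1,1]*q[1]/q[2], K[0,2]-K[0,0]*q[0]/q[2]]
def tri(c1,l1,c2,l2):
    o1,d1=ray(c1,*l1);o2,d2=ray(c2,*l2);d1/=np.linalg.norm(d1);d2/=np.linalg.norm(d2)
    s=np.linalg.lstsq(np.stack([d1,-d2],1),o2-o1,rcond=None)[0]
    a=o1+s[0]*d1;b=o2+s[1]*d2;return (a+b)/2,np.linalg.norm(a-b)
E
python3 - <<'E'
from h import *
np.set_printoptions(precision=4,suppress=True)
cs={}
for n in("top","side"):
    c=viewer.capture(n);cs[n]=c;cv2.imwrite(f"pics/{n}0.png",c["image"])
    for l in("pack_center","tab_pad","dock_well","turntable_well","mouse","bust"):
        print(n,l,[(round(x["score"],2),np.round(x["location"],1).tolist()) for x in pinpoint(l,n)])
s=r.get_state();print(s["time_s"],s["tcp_pos"],s["eef_rot"],r.grip_point_offset)
for n in cs: print(cs[n]["intrinsics"],cs[n]["camera_from_world"])
E
```

```text
pics
top pack_center [(0.59, [254.3, 382.6])]
top tab_pad [(0.39, [241.4, 380.1])]
top dock_well [(0.97, [253.8, 378.8]), (0.7, [190.2, 375.6])]
top turntable_well [(0.78, [246.3, 239.7])]
top mouse [(0.7, [230.2, 323.0])]
top bust [(0.5, [198.9, 251.0])]
side pack_center [(0.58, [219.2, 345.6])]
side tab_pad [(0.46, [212.8, 334.1])]
side dock_well [(0.84, [214.2, 280.6]), (0.72, [220.6, 346.1]), (0.59, [219.5, 343.0]), (0.35, [414.9, 346.0])]
side turntable_well [(0.86, [299.8, 298.1]), (0.19, [220.0, 343.6])]
side mouse [(0.89, [265.4, 306.0])]
side bust [(0.69, [296.5, 246.8]), (0.54, [222.4, 342.0])]
0.7 [ 0.2383 -0.6315  0.1873] [ 179.9998    0.0014 -159.3245] -0.0188
[[548.4089   0.     314.977 ]
 [  0.     548.4089 240.5488]
 [  0.       0.       1.    ]] [[ 0.0282 -0.9996  0.0054  0.0107]
 [ 0.9941  0.0286  0.1047 -0.5578]
 [-0.1048  0.0025  0.9945 -1.7455]
 [ 0.      0.      0.      1.    ]]
[[481.8239   0.     317.1465]
 [  0.     481.8239 237.4486]
 [  0.       0.       1.    ]] [[-0.9707 -0.2393 -0.0231  0.5469]
 [ 0.0937 -0.4655  0.8801 -0.135 ]
 [-0.2213  0.8521  0.4743 -1.2768]
 [ 0.      0.      0.      1.    ]]
```

View pics/top0.png

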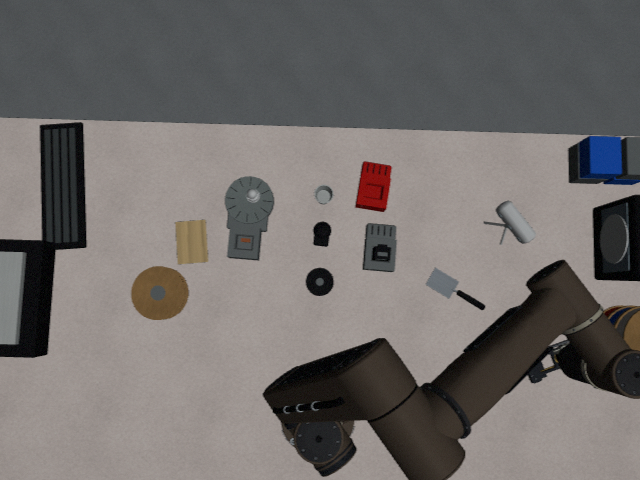

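View pics/side0.png

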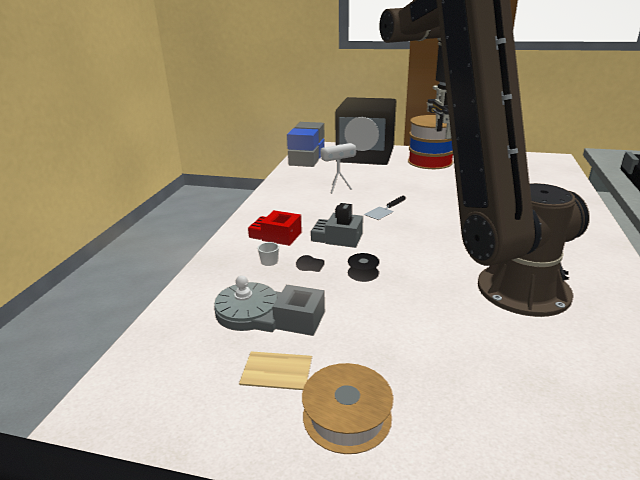

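The top view shows the grey dock with the black pack at about (row 252, col 382), a red look-alike dock at (187, 374), and the turntable's empty well at (243, 243). The side view shows the pack at (215, 344) in the grey dock and the red look-alike at (222, 280). The grey one fits, because it holds the black pack. Next I'll enlarge the crop and compute rough poses.

Run:
```python
from h import *
np.set_printoptions(precision=4,suppress=True)
t=viewer.capture("top");s=viewer.capture("side")
im=np.hstack([cv2.resize(t["image"][155:280,215:405],None,fx=2,fy=4) if 0 else cv2.resize(t["image"][155:280,340:410],(336,600),interpolation=2),cv2.resize(s["image"][180:260,300:360],(450,600),interpolation=2)])
cv2.imwrite("pics/crop.png",im)
print("pack",tri(t,(254.3,382.6),s,(219.2,345.6)))
print("dock z66",onz(t,(253.8,378.8),.066),"tt",onz(t,(246.3,239.7),.066),tri(t,(246.3,239.7),s,(299.8,298.1)))
print("packtop",onz(t,(254.3,382.6),.066))
for l in("dock_well","turntable_well"):
  for n,c in(("top",t),):
    for o in outline_of(l,n):
        m=o["mask"].astype(np.uint8)
        pts=np.argwhere(m)
        P=np.array([onz(c,p,.05)[:2] for p in pts],np.float32)
        print(l,n,round(o["score"],2),o["box"],cv2.minAreaRect(P))
```

```text
pack (array([ 0.5159, -0.1887,  0.0641]), np.float64(0.00015387091258811235))
dock z66 [ 0.5171 -0.1764  0.066 ] tt [0.5283 0.2641 0.066 ] (array([0.5351, 0.2654, 0.0689]), np.float64(0.014577283554421228))
packtop [ 0.5158 -0.1884  0.066 ]
dock_well top 0.81 [354.1, 165.3, 389.8, 215.1] ((0.7374610900878906, -0.15576541423797607), (0.10026482492685318, 0.15680311620235443), 83.38455200195312)
dock_well top 0.79 [365.4, 223.8, 395.9, 271.6] ((0.5411028861999512, -0.17967361211776733), (0.1025836244225502, 0.15267805755138397), 86.70709991455078)
turntable_well top 0.68 [225.0, 177.1, 277.3, 260.0] ((0.6243361234664917, 0.24074316024780273), (0.2694266140460968, 0.1546870619058609), 2.072324275970459)
```

View pics/crop.png

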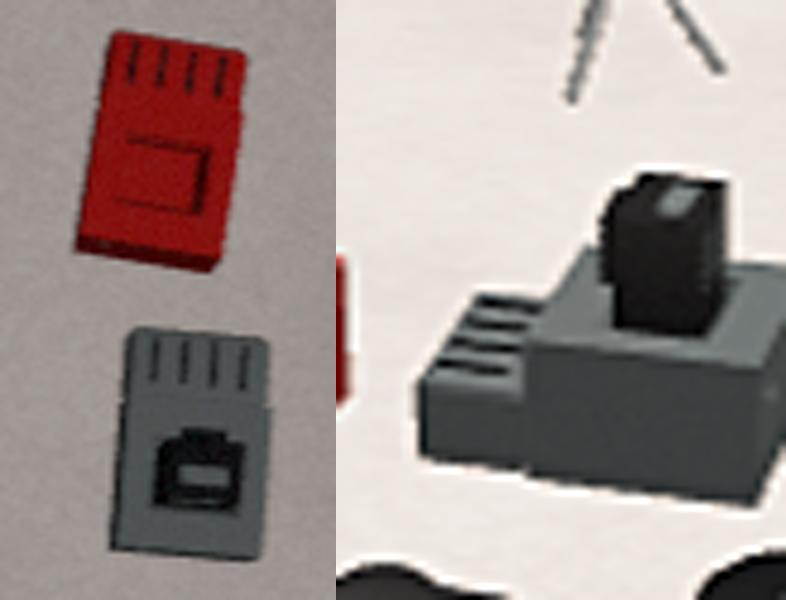

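The crop confirms it: the grey dock holds the black pack with its tab toward the hump (image up, about world +x, dock yaw about -3.5°). The red block is empty. I'll move to a hover above the pack.

Call:
{"op": "move_arm", "data": {
  "targets": [
    [[-4, 3, -4], [0, 0, -0.15]],
    [[-42, 32, -14], [0, 0, -1.15]],
    [[-42, 32, -14], [0, 0, -1.15]],
    [[-42, 32, -14], [0, 0, -1.15]],
    [[-42, 32, -14], [0, 0, -1.15]]
  ],
  "jaw": 8.7,
  "squeeze": 30
}}

```text
time_s: 1.52
tcp_pos: [0.3948, -0.3811, 0.2786]
eef_rot: [-180.0, -0.0, -107.4]
contact_force: [1.6, 0.1, 0.2]
gripper_width: 0.087
gripper_force: 0.0
```

Call:
{"op": "move_arm", "data": {
  "targets": [
    [[-21.6, -5.6, -4], [0, 0, -0.24]],
    [[-21.6, -5.6, -4], [0, 0, -0.24]],
    [[-21.6, -5.6, -4], [0, 0, -0.24]],
    [[-21.6, -5.6, -4], [0, 0, -0.24]],
    [[-21.6, -5.6, -4], [0, 0, -0.24]]
  ]
}}

```text
time_s: 2.15
tcp_pos: [0.5147, -0.192, 0.3182]
eef_rot: [-180.0, 0.0, -93.8]
contact_force: [-0.1, -0.4, -0.5]
gripper_width: 0.0873
gripper_force: 0.0
```

Run:
```python
from h import *
np.set_printoptions(precision=4,suppress=True)
c=viewer.capture("wrist");cv2.imwrite("pics/w1.png",c["image"])
T=np.array(c["camera_from_world"]);print(c["intrinsics"],"cam at",-T[:3,:3].T@T[:3,3],"look",-T[2,:3])
for l in("pack_center","tab_pad","dock_well","turntable_well"):
    print(l,[(round(x["score"],2),np.round(x["location"],1).tolist()) for x in pinpoint(l,"wrist")])
s=r.get_state();print(s["time_s"],s["tcp_pos"],s["eef_rot"],s["joints"],s["contact_force"])
```

```text
[[371.6483   0.     313.3991]
 [  0.     371.6483 234.083 ]
 [  0.       0.       1.    ]] cam at [ 0.5084 -0.2747  0.5166] look [ 0.0212  0.3048 -0.9522]
pack_center []
tab_pad [(0.57, [200.7, 286.6])]
dock_well [(0.69, [224.0, 160.1]), (0.5, [198.0, 287.2])]
turntable_well []
2.4 [ 0.5126 -0.195   0.3177] [179.9853  -0.0057 -94.076 ] [ -0.3558   5.209   -2.5819   0.0048 -82.2242  -3.7208] [ 0.4121 -0.0406 -0.4644]
```

View pics/w1.png

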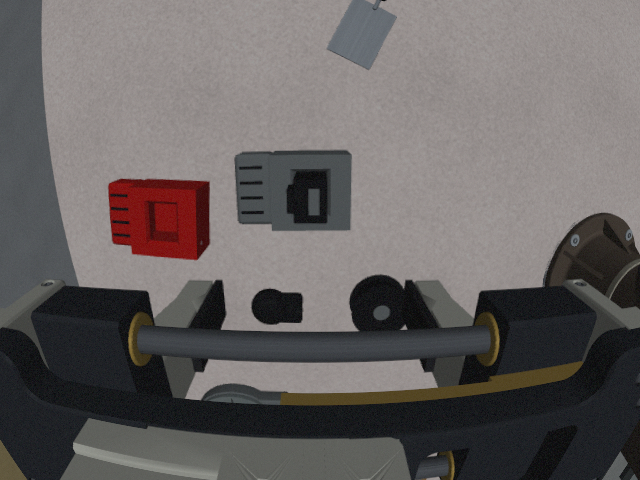

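The wrist view shows the grey dock top at rows 150–231, cols 272–351, with the pack at about (197, 308) and its tab on the left (+x). The red look-alike is at (218, 170) and the mouse at (305, 277). I'll zoom in for precise corners.

```bash
cat >> h.py <<'E'
def fray(c,row,col):
    K=np.array(c["intrinsics"]);T=np.array(c["camera_from_world"])
    u=np.array([col-K[0,2],row-K[1,2]])/K[0,0];th=np.linalg.norm(u);k=np.sin(th)/max(th,1e-9)
    d=np.array([u[0]*k,-u[1]*k,-np.cos(th)]);R=T[:3,:3];return -R.T@T[:3,3],R.T@d
def fonz(c,loc,z):
    o,d=fray(c,*loc);return o+d*(z-o[2])/d[2]
def fproj(c,p):
    K=np.array(c["intrinsics"]);T=np.array(c["camera_from_world"])
    q=T[:3,:3]@np.array(p)+T[:3,3];v=np.array([q[0],-q[1]]);n=np.linalg.norm(v);th=np.arctan2(n,-q[2])
    u=v/max(n,1e-9)*th*K[0,0];return np.array([K[1,2]+u[1],K[0,2]+u[0]])
E
python3 - <<'E'
from h import *
import pickle
np.set_printoptions(precision=4,suppress=True)
for i in range(2):
    c=viewer.capture("wrist");s=r.get_state();print(s["time_s"],s["tcp_pos"],s["eef_rot"],s["contact_force"])
pickle.dump(c,open("w.pkl","wb"))
cv2.imwrite("pics/w1c.png",cv2.resize(c["image"][140:240,228:360],None,fx=6,fy=6,interpolation=cv2.INTER_CUBIC))
for p in [(152,273),(150,351),(231,351),(229,272)]: print(p,fonz(c,p,.066))
E
```

```text
2.45 [ 0.5127 -0.1951  0.3178] [179.9894  -0.0028 -94.0905] [-0.9484  0.2833  0.3779]
2.5 [ 0.5127 -0.1951  0.3178] [179.9933  -0.0006 -94.0927] [-0.1083 -0.1432 -0.178 ]
(152, 273) [ 0.5578 -0.2413  0.066 ]
(150, 351) [ 0.4634 -0.2369  0.066 ]
(231, 351) [ 0.4684 -0.1343  0.066 ]
(229, 272) [ 0.5685 -0.1442  0.066 ]
```

View pics/w1c.png

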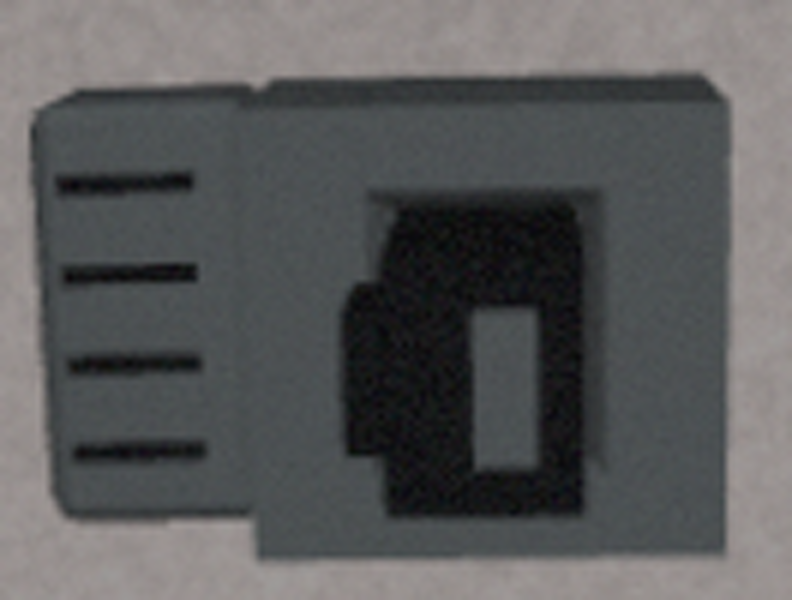

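The crop shows the dock's top-face corners, the flared mouth (zoomed cols 367–602, top row 190), and the pack's near top edge at zoomed row 515, cols 388–583. The tab is on the left, at cols 345–388. I'll fit poses to these.

Run:
```python
from h import *
import pickle
from scipy.optimize import least_squares
np.set_printoptions(precision=4,suppress=True)
c=pickle.load(open("w.pkl","rb"))
px=lambda X,Y:np.array([140+Y/6-.42,228+X/6-.42])
D=[((.05,-.048,.066),(240,100)),((-.05,-.048,.066),(726,98)),((-.05,.048,.066),(723,553)),((.05,.048,.066),(258,557)),((.0245,-.0305,.066),(367,190)),((-.0245,-.0305,.066),(602,190))]
P=[((.019,.025,.114),(388,515)),((-.019,.025,.114),(583,515)),((.0265,-.014,.108),(350,283)),((.0265,.014,.108),(348,457))]
def fit(L):
    def f(q):
        R=np.array([[np.cos(q[2]),-np.sin(q[2])],[np.sin(q[2]),np.cos(q[2])]])
        return np.concatenate([fproj(c,[*(q[:2]+R@np.array(m[:2])),m[2]])-px(*z) for m,z in L])
    s=least_squares(f,[.516,-.188,-.05]);return s.x[:2],np.degrees(s.x[2]),s.fun.reshape(-1,2)
for L in(D,D[:4],P,P[:2]): print(*fit(L))
```

```text
[ 0.5187 -0.1846] -3.5989328255384394 [[ 0.8662 -0.5249]
 [ 0.3346  0.8503]
 [ 0.0216  0.2769]
 [ 0.0102 -0.6599]
 [-0.3819 -0.4979]
 [-0.7881  0.54  ]]
[ 0.5187 -0.185 ] -3.567889209058489 [[ 0.5711 -0.5397]
 [-0.0056  0.847 ]
 [-0.2916  0.3183]
 [-0.2617 -0.6376]]
[ 0.5175 -0.1849] -5.862749402981476 [[-0.8246 -0.5375]
 [ 0.1628  0.6119]
 [ 2.7053 -0.0478]
 [-2.1083 -0.0178]]
[ 0.5183 -0.1846] -4.102353501627342 [[ 0.0101 -0.5768]
 [ 0.0057  0.5754]]
```

Call:
{"op": "move_arm", "data": {
  "targets": [
    [[-1.05, -0.56, 5], [0, 0, -0.007]],
    [[-1.05, -0.56, 10.5], [0, 0, -0.007]],
    [[-1.05, -0.56, 15], [0, 0, -0.007]],
    [[-1.05, -0.56, 18], [0, 0, -0.007]],
    [[-1.05, -0.56, 19], [0, 0, -0.007]]
  ]
}}

```text
time_s: 3.12
tcp_pos: [0.5181, -0.1847, 0.1261]
eef_rot: [179.8, -0.0, -93.7]
contact_force: [-0.3, 0.5, 0.8]
gripper_width: 0.0868
gripper_force: 0.0
```

Run:
```python
from h import *
np.set_printoptions(precision=4,suppress=True)
for i in range(4):c=viewer.capture("wrist");
t=viewer.capture("side")
s=r.get_state();print(s["time_s"],s["tcp_pos"],s["eef_rot"],s["contact_force"])
cv2.imwrite("pics/w2.png",np.hstack([cv2.resize(c["image"],(440,330)),cv2.resize(t["image"][150:260,290:410],(360,330))]))
```

```text
3.375 [ 0.5206 -0.1845  0.1294] [-179.8652   -0.0139  -93.611 ] [0.0376 0.1233 0.5032]
```

View pics/w2.png

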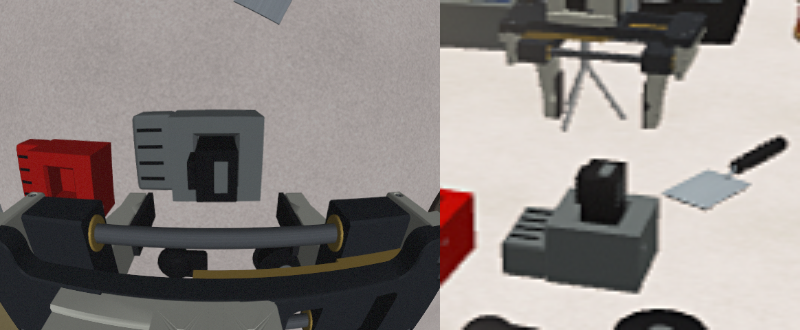

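The wrist view shows the pack at about (165, 213) in the composite, with the fingers left and right of it and still on the near side. In the side crop the fingertips look well above the pack. I'll check this against projections before descending.

Run:
```python
from h import *
np.set_printoptions(precision=4,suppress=True)
s=r.get_state();p=np.array(s["tcp_pos"]);w=viewer.capture("wrist");t=viewer.capture("side")
s=r.get_state();print(s["time_s"],s["tcp_pos"])
from scipy.spatial.transform import Rotation as Ro
y=Ro.from_euler("xyz",s["eef_rot"],degrees=True).as_matrix()[:,1]
for k in(-.0435,0,.0435):
    q=p+k*y; a=proj(t,q);b=fproj(w,q)
    print("tip",k,"side crop",(a[1]-290)*3,(a[0]-150)*3,"wrist comp",b[1]*.6875,b[0]*.6875)
for q in([.5187,-.1848,.114],):
    a=proj(t,q);b=fproj(w,q);print("packtop",(a[1]-290)*3,(a[0]-150)*3,b[1]*.6875,b[0]*.6875,b)
T=np.array(w["camera_from_world"]);print("cam at",-T[:3,:3].T@T[:3,3])
print(pinpoint("tab_pad","wrist"),fproj(w,[.5187+.0265,-.1848-.0017,.094]))
```

```text
3.475 [ 0.5204 -0.1843  0.1292]
tip -0.0435 side crop 121.18337560385169 147.65584066582244 wrist comp 163.73673730332166 182.33726668730202
tip 0 side crop 161.8070058647537 152.01762807705944 wrist comp 214.77391514435902 182.62841887707344
tip 0.0435 side crop 203.08543125984284 156.44972129688358 wrist comp 265.8681176562859 182.34110158169275
packtop 163.5864289971858 165.63425121106047 216.9059006182473 175.5856834443439 [255.3974 315.4995]
cam at [ 0.5143 -0.267   0.3278]
[{'location': [243.4, 275.8], 'score': 0.67}] [244.5218 275.7284]
```

The observed tips sit higher than the nominal TCP, so the open fingers probably retract on an arc. I'll close to about 4 cm here, in clear air, and measure how low the tips reach.

Call:
{"op": "move_arm", "data": {
  "targets": [
    [[0, 0, -0.5], [0, 0, 0]],
    [[0, 0, -0.5], [0, 0, 0]],
    [[0, 0, -0.5], [0, 0, 0]],
    [[0, 0, -0.5], [0, 0, 0]],
    [[0, 0, -0.5], [0, 0, 0]]
  ],
  "jaw": 4.0
}}

```text
time_s: 4.15
tcp_pos: [0.5195, -0.1841, 0.1327]
eef_rot: [180.0, -0.0, -93.6]
contact_force: [-0.2, -1.3, 0.2]
gripper_width: 0.0432
gripper_force: 0.0
```

Run:
```python
from h import *
np.set_printoptions(precision=4,suppress=True)
w=viewer.capture("wrist");t=viewer.capture("side");s=r.get_state();p=np.array(s["tcp_pos"]);print(s["time_s"],p,s["eef_rot"],s["gripper_width"])
from scipy.spatial.transform import Rotation as Ro
y=Ro.from_euler("xyz",s["eef_rot"],degrees=True).as_matrix()[:,1]
a=cv2.resize(t["image"][150:230,300:400],(500,400),interpolation=2);b=w["image"][140:360,180:440].copy();b=cv2.resize(b,(300,254))
for k in(-.02,0,.02):
  for z in(0,.015,.03):
    q=p+k*y+[0,0,z]; v=proj(t,q);cv2.circle(a,(int((v[1]-300)*5),int((v[0]-150)*5)),2,(0,0,255) if z==0 else (0,255,0),-1)
    v=fproj(w,q);cv2.circle(b,(int((v[1]-180)*300/260),int((v[0]-140)*300/260)),2,(0,0,255) if z==0 else (0,255,0),-1)
im=np.zeros((400,800,3),np.uint8);im[:,:500]=a;im[:254,500:]=b;cv2.imwrite("pics/w3.png",im)
```

```text
4.25 [ 0.5195 -0.1841  0.1327] [179.9839  -0.0019 -93.6057] 0.04091858959094773
```

View pics/w3.png

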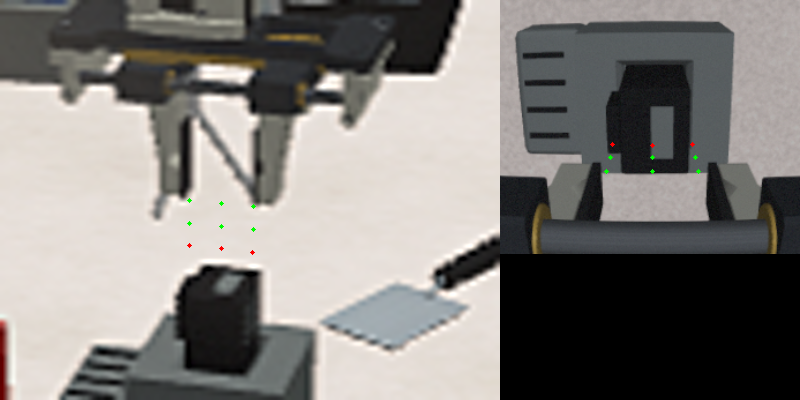

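Both cameras show the visible fingertips about 31 mm above the reported TCP, and the body height agrees with that. The real tool is therefore about 31 mm shorter than reported. To put the tips 14 mm above the rim I need a reported z of about 0.050. I'll open and descend in stages, watching force.

Call:
{"op": "move_arm", "data": {
  "targets": [
    [[0, -0.14, 0], [0, 0, 0]],
    [[0, -0.14, 0], [0, 0, 0]],
    [[0, -0.14, 0], [0, 0, 0]],
    [[0, -0.14, 1], [0, 0, 0]],
    [[0, -0.14, 3], [0, 0, 0]]
  ],
  "jaw": 8.7
}}

```text
time_s: 4.88
tcp_pos: [0.5214, -0.1842, 0.1027]
eef_rot: [-179.9, 0.0, -93.6]
contact_force: [-0.4, 0.4, 0.4]
gripper_width: 0.0839
gripper_force: 0.0
```

Call:
{"op": "move_arm", "data": {
  "targets": [
    [[0, 0, 2], [0, 0, 0]],
    [[0, 0, 3], [0, 0, 0]],
    [[0, 0, 3.4], [0, 0, 0]],
    [[0, 0, 3.4], [0, 0, 0]]
  ]
}}

```text
time_s: 5.38
tcp_pos: [0.5211, -0.1843, 0.0689]
eef_rot: [-180.0, -0.0, -93.6]
contact_force: [-0.0, -0.5, -0.1]
gripper_width: 0.0865
gripper_force: 0.0
```

Run:
```python
from h import *
np.set_printoptions(precision=4,suppress=True)
w=viewer.capture("wrist");t=viewer.capture("side");s=r.get_state();p=np.array(s["tcp_pos"]);print(s["time_s"],p,s["eef_rot"],s["gripper_width"],s["contact_force"])
a=cv2.resize(t["image"][150:250,290:390],(450,450),interpolation=2);b=cv2.resize(w["image"][140:380,180:440],(350,323))
im=np.zeros((450,800,3),np.uint8);im[:,:450]=a;im[:323,450:]=b;cv2.imwrite("pics/w4.png",im)
```

```text
5.475 [ 0.5214 -0.1843  0.0694] [-179.9437   -0.0023  -93.605 ] 0.08705889563464005 [ 0.6087 -0.0123  0.1338]
```

View pics/w4.png

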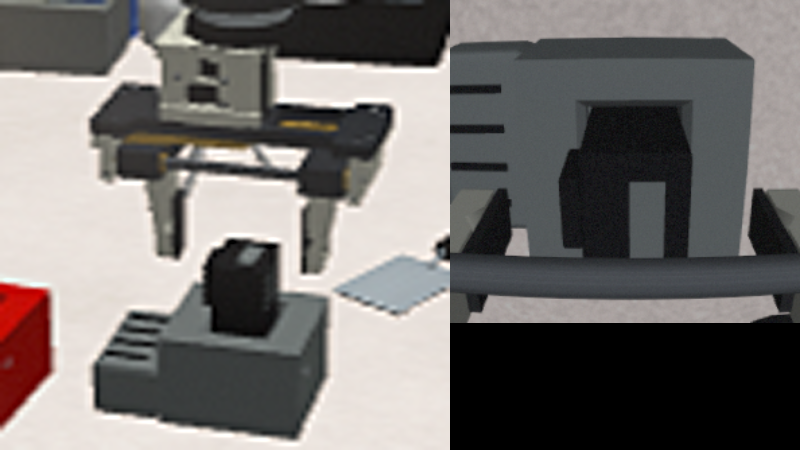

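The picture shows the fingers straddling the pack, with its pad (left) and plain side (right) about equally clear and the tips roughly 10 mm below the pack top. I'll descend 1.9 cm, then close.

Call:
{"op": "move_arm", "data": {
  "targets": [
    [[0, 0, 1], [0, 0, 0]],
    [[0, 0, 1.7], [0, 0, 0]],
    [[0, 0, 1.9], [0, 0, 0]],
    [[0, 0, 1.9], [0, 0, 0]]
  ]
}}

```text
time_s: 5.98
tcp_pos: [0.5208, -0.1843, 0.0496]
eef_rot: [180.0, -0.0, -93.6]
contact_force: [0.5, 0.1, -0.8]
gripper_width: 0.0866
gripper_force: 0.0
```

Call:
{"op": "move_arm", "data": {
  "targets": [
    [[0, 0, 0], [0, 0, 0]],
    [[0, 0, 0], [0, 0, 0]],
    [[0, 0, 0], [0, 0, 0]],
    [[0, 0, 0], [0, 0, 0]]
  ],
  "jaw": 4.6,
  "squeeze": 25
}}

```text
time_s: 6.48
tcp_pos: [0.521, -0.1842, 0.0499]
eef_rot: [-180.0, 0.0, -93.6]
contact_force: [0.6, 0.9, 0.2]
gripper_width: 0.0523
gripper_force: 0.0
```

Call:
{"op": "move_arm", "data": {
  "targets": [
    [[0, 0, 0], [0, 0, 0]],
    [[0, 0, 0], [0, 0, 0]]
  ],
  "jaw": 4.3
}}

```text
time_s: 6.72
tcp_pos: [0.5209, -0.1842, 0.0499]
eef_rot: [180.0, -0.0, -93.6]
contact_force: [-0.7, 0.5, 1.4]
gripper_width: 0.0432
gripper_force: 6.5
```

Call:
{"op": "move_arm", "data": {
  "targets": [
    [[0, 0, 0], [0, 0, 0]],
    [[0, 0, 0], [0, 0, 0]],
    [[0, 0, 0], [0, 0, 0]]
  ],
  "jaw": 3.7
}}

```text
time_s: 7.1
tcp_pos: [0.5202, -0.1843, 0.05]
eef_rot: [179.9, -0.0, -93.6]
contact_force: [-4.7, 1.6, 5.6]
gripper_width: 0.038
gripper_force: 25.0
```

Call:
{"op": "move_arm", "data": {
  "targets": [
    [[0, 0.05, -0.05], [0, 0, 0]],
    [[0, 0.07, -0.1], [0, 0, 0]],
    [[0, 0.07, -0.1], [0, 0, 0]]
  ]
}}

```text
time_s: 7.48
tcp_pos: [0.5203, -0.1841, 0.0506]
eef_rot: [180.0, 0.0, -93.6]
contact_force: [-0.1, -0.5, -2.6]
gripper_width: 0.0378
gripper_force: 25.0
```

Call:
{"op": "move_arm", "data": {
  "targets": [
    [[0, 0, -0.1], [0, 0, 0]],
    [[0, 0, -0.2], [0, 0, 0]],
    [[0, 0, -0.2], [0, 0, 0]]
  ]
}}

```text
time_s: 7.85
tcp_pos: [0.5204, -0.1842, 0.053]
eef_rot: [-180.0, -0.0, -93.6]
contact_force: [-0.6, 0.5, -2.7]
gripper_width: 0.0377
gripper_force: 25.0
```

Call:
{"op": "move_arm", "data": {
  "targets": [
    [[0, 0, -0.3], [0, 0, 0]],
    [[0, 0, -0.8], [0, 0, 0]],
    [[0, 0, -1.4], [0, 0, 0]],
    [[0, 0, -2.0], [0, 0, 0]],
    [[0, 0, -2.6], [0, 0, 0]]
  ]
}}

```text
time_s: 8.48
tcp_pos: [0.5204, -0.1842, 0.0794]
eef_rot: [-180.0, 0.0, -93.6]
contact_force: [-0.7, -0.3, -1.9]
gripper_width: 0.038
gripper_force: 25.0
```

Call:
{"op": "move_arm", "data": {
  "targets": [
    [[0, 0, -1], [0, 0, 0]],
    [[0, 0, -2], [0, 0, 0]],
    [[0, 0, -3.5], [0, 0, 0]],
    [[0, 0, -6], [0, 0, 0]],
    [[0, 0, -8.5], [0, 0, 0]]
  ]
}}

```text
time_s: 9.1
tcp_pos: [0.5202, -0.1842, 0.1654]
eef_rot: [-180.0, -0.0, -93.6]
contact_force: [0.2, 0.8, -2.0]
gripper_width: 0.0382
gripper_force: 25.0
```

The pack came out with only its weight on the wrist. I'll carry it over to the turntable.

Call:
{"op": "move_arm", "data": {
  "targets": [
    [[-2, 0.1, -2], [0, 0, -0.01]],
    [[-6, 0.3, -4], [0, 0, -0.02]],
    [[-11, 0.5, -6], [0, 0, -0.03]],
    [[-16, 0.7, -8], [0, 0, -0.04]],
    [[-21, 0.9, -10], [0, 0, -0.05]]
  ]
}}

```text
time_s: 9.72
tcp_pos: [0.5242, 0.0274, 0.2656]
eef_rot: [-179.9, 0.0, -90.7]
contact_force: [1.2, 0.4, -3.6]
gripper_width: 0.0377
gripper_force: 25.0
```

Call:
{"op": "move_arm", "data": {
  "targets": [
    [[-5, 0.2, -1], [0, 0, -0.01]],
    [[-10, 0.3, -2], [0, 0, -0.02]],
    [[-15, 0.5, -3], [0, 0, -0.03]],
    [[-20, 0.7, -3.5], [0, 0, -0.045]],
    [[-23.3, 0.8, -3.5], [0, 0, -0.05]]
  ]
}}

```text
time_s: 10.35
tcp_pos: [0.5192, 0.2612, 0.3001]
eef_rot: [-179.9, 0.1, -87.8]
contact_force: [0.3, -0.9, -2.5]
gripper_width: 0.0375
gripper_force: 25.0
```

Call:
{"op": "move_arm", "data": {
  "targets": [
    [[0, 0, 0], [0, 0, 0]],
    [[0, 0, 0], [0, 0, 0]]
  ]
}}

```text
time_s: 10.6
tcp_pos: [0.5193, 0.2587, 0.2992]
eef_rot: [180.0, -0.0, -87.9]
contact_force: [-0.1, -0.6, -2.5]
gripper_width: 0.038
gripper_force: 25.0
```

Run:
```python
from h import *
import pickle
np.set_printoptions(precision=4,suppress=True)
c=viewer.capture("wrist");t=viewer.capture("top")
s=r.get_state();print(s["time_s"],s["tcp_pos"],s["eef_rot"],s["contact_force"],s["gripper_width"])
pickle.dump((c,t,s),open("w5.pkl","wb"))
print(pinpoint("turntable_well","wrist"),pinpoint("bust","wrist"),pinpoint("pack_center","wrist"))
v=fproj(c,[.53,.264,.066]);print(v);r0,c0=int(v[0])-55,int(v[1])-66;print(r0,c0)
cv2.imwrite("pics/w5.png",cv2.resize(c["image"][r0:r0+100,c0:c0+132],None,fx=6,fy=6,interpolation=2))
```

```text
10.7 [0.5195 0.2581 0.2993] [-179.9818    0.0087  -87.9246] [ 0.9905  1.5071 -1.5427] 0.03828916205677725
[{'location': [184.6, 293.6], 'score': 0.86}] [{'location': [158.9, 173.3], 'score': 0.61}] [{'location': [160.2, 171.3], 'score': 0.48}]
[193.271  303.7573]
138 237
```

View pics/w5.png

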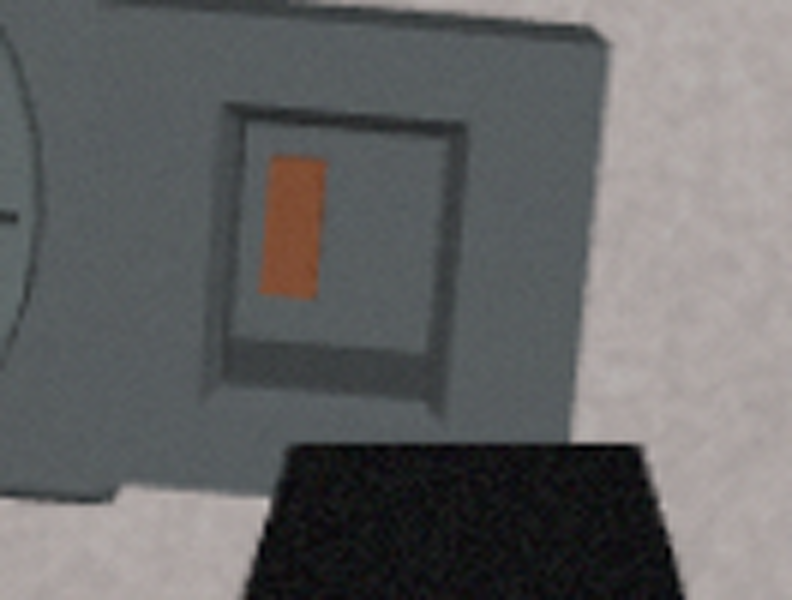

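The crop shows the turntable well's flared mouth with zoomed corners TL (228,102), TR (468,126), BR (440,417) and BL (203,403), and the copper contact at about (293,227). The held pack's lower near edge runs from (290,445) to (640,445). I'll fit both in the wrist frame.

Run:
```python
from h import *
import pickle
from scipy.optimize import least_squares
np.set_printoptions(precision=4,suppress=True)
c,t,s=pickle.load(open("w5.pkl","rb"))
px=lambda X,Y:np.array([138+Y/6-.42,237+X/6-.42])
D=[((.0245,-.0305,.066),(228,102)),((-.0245,-.0305,.066),(468,126)),((-.0245,.0305,.066),(440,417)),((.0245,.0305,.066),(203,403)),((-.05,-.048,.066),(608,44))]
def fit(L,g):
    def f(q):
        R=np.array([[np.cos(q[2]),-np.sin(q[2])],[np.sin(q[2]),np.cos(q[2])]])
        return np.concatenate([fproj(c,[*(q[:2]+R@np.array(m[:2])),m[2]])-px(*z) for m,z in L])
    o=least_squares(f,g);return o.x[:2],np.degrees(o.x[2]),o.fun.reshape(-1,2)
for L in(D,D[:4]): print(*fit(L,[.53,.264,0]))
p=np.array(s["tcp_pos"])
for dz in(-.036,-.032,-.028):
    z=p[2]+dz;L=[((.019,-.025,z),(290,445)),((-.019,-.025,z),(640,445))]
    q=fit(L,[.519,.258,0]);print("pack",dz,q[0],q[1],q[0]-p[:2],q[2].ravel())
```

```text
[0.5442 0.2503] -3.0173985102376197 [[-0.3496 -1.3705]
 [-0.911   0.6264]
 [ 1.2654  0.6597]
 [ 0.1546 -0.5882]
 [-0.0461  0.6512]]
[0.544  0.2503] -3.3102504723678345 [[-0.463  -1.0652]
 [-0.8074  0.9167]
 [ 1.3407  0.6818]
 [ 0.0271 -0.5512]]
pack -0.036 [0.5183 0.2607] 2.134338496197733 [-0.0013  0.0026] [-0.0003  0.012  -0.0003 -0.012 ]
pack -0.032 [0.5183 0.2597] 2.1338887622295317 [-0.0012  0.0016] [ 0.0106 -0.4919  0.011   0.4921]
pack -0.028 [0.5184 0.2587] 2.1334185659797464 [-0.0012  0.0006] [ 0.0222 -1.0133  0.0231  1.0139]
```

Call:
{"op": "move_arm", "data": {
  "targets": [
    [[0.4, -1, 3], [0, 0, 0.04]],
    [[0.95, -2.54, 8], [0, 0, 0.091]],
    [[0.95, -2.54, 13], [0, 0, 0.091]],
    [[0.95, -2.54, 17], [0, 0, 0.091]],
    [[0.95, -2.54, 18.9], [0, 0, 0.091]]
  ]
}}

```text
time_s: 11.48
tcp_pos: [0.5443, 0.2489, 0.1073]
eef_rot: [179.8, -0.1, -93.2]
contact_force: [0.5, 1.3, -1.0]
gripper_width: 0.038
gripper_force: 25.0
```

Call:
{"op": "move_arm", "data": {
  "targets": [
    [[0, 0, 0], [0, 0, 0]],
    [[0, 0, 0], [0, 0, 0]]
  ]
}}

```text
time_s: 11.72
tcp_pos: [0.5461, 0.2507, 0.1111]
eef_rot: [-179.9, 0.0, -93.1]
contact_force: [0.6, 0.9, -1.8]
gripper_width: 0.0381
gripper_force: 25.0
```

Run:
```python
from h import *
import pickle
np.set_printoptions(precision=4,suppress=True)
c=viewer.capture("wrist");t=viewer.capture("side")
s=r.get_state();print(s["time_s"],s["tcp_pos"],s["eef_rot"],s["contact_force"],s["gripper_width"])
pickle.dump((c,t,s),open("w6.pkl","wb"))
v=fproj(c,[.544,.23,.066]);w=proj(t,[.544,.25,.09]);r0,c0=int(v[0])-60,int(v[1])-65;a,b=int(w[0])-50,int(w[1])-37;print(r0,c0,a,b)
im=np.hstack([cv2.resize(c["image"][r0:r0+120,c0:c0+130],(494,456),interpolation=2),cv2.resize(t["image"][a:a+114,b:b+75],(300,456),interpolation=2)]);cv2.imwrite("pics/w6.png",im)
```

```text
11.825 [0.5461 0.251  0.1114] [-179.8911    0.0903  -93.0907] [ 0.3123 -0.2013 -2.2201] 0.037883932603506226
151 249 238 261
```

View pics/w6.png

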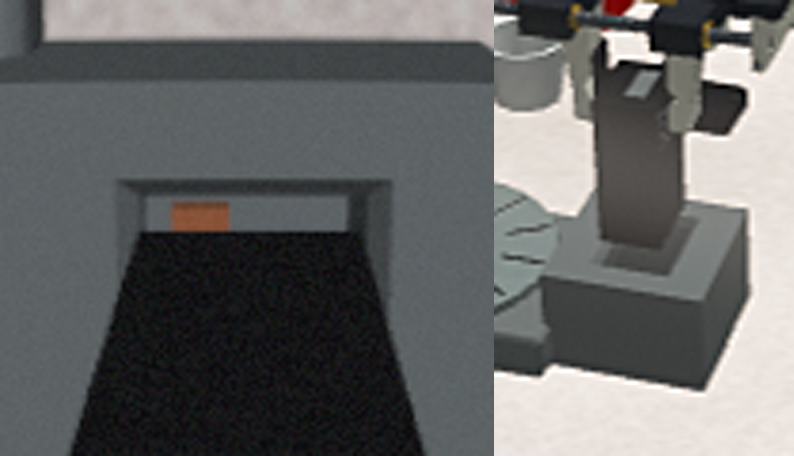

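The last view shows the pack parallel to the mouth. The mouth's far edge runs (117,180)–(392,180) and the pack's lower edge (140,232)–(360,232). I'll compute the residual offset.

Run:
```python
from h import *
import pickle
np.set_printoptions(precision=4,suppress=True)
c,t,s=pickle.load(open("w6.pkl","rb"));p=np.array(s["tcp_pos"])
f=lambda X,Y,z:fonz(c,(151+Y/3.8-.37,249+X/3.8-.37),z)
a=np.radians(-3.1);R=np.array([[np.cos(a),-np.sin(a)],[np.sin(a),np.cos(a)]])
m=(f(117,180,.066)+f(392,180,.066))/2;well=m[:2]-R@[0,-.0305]
d=f(117,180,.066)-f(392,180,.066);print("well",well,"edge",np.linalg.norm(d),np.degrees(np.arctan2(d[1],d[0])))
for h in(-.035,-.032,-.029):
    z=p[2]+h;q=(f(140,232,z)+f(360,232,z))/2;d=f(140,232,z)-f(360,232,z)
    pk=q[:2]-R@[0,-.025];print(h,"pack",pk,pk-p[:2],"edge",np.linalg.norm(d),np.degrees(np.arctan2(d[1],d[0])),"to go (well axes)",R.T@(well-pk))
print("block edge y",R.T@(f(250,80,.066)[:2]-well))
```

```text
well [0.5441 0.2512] edge 0.04859194870204946 -3.064432917046415
-0.035 pack [0.545  0.2525] [-0.0011  0.0015] edge 0.037535792887803135 -3.07709446452043 to go (well axes) [-0.0008 -0.0014]
-0.032 pack [0.545  0.2517] [-0.0011  0.0008] edge 0.0370526827849438 -3.0770944645204317 to go (well axes) [-0.0008 -0.0006]
-0.029 pack [0.5449 0.251 ] [-0.0011  0.    ] edge 0.03656957268208457 -3.077094464520468 to go (well axes) [-0.0008  0.0002]
block edge y [ 0.0008 -0.0482]
```

Call:
{"op": "move_arm", "data": {
  "targets": [
    [[0.1, 0.08, 0.2], [0, 0, 0]],
    [[0.1, 0.08, 0.6], [0, 0, 0]],
    [[0.1, 0.08, 1.0], [0, 0, 0]],
    [[0.1, 0.08, 1.3], [0, 0, 0]],
    [[0.1, 0.08, 1.5], [0, 0, 0]]
  ]
}}

```text
time_s: 12.45
tcp_pos: [0.5443, 0.2495, 0.0945]
eef_rot: [180.0, -0.0, -93.1]
contact_force: [-0.1, -0.0, -2.0]
gripper_width: 0.038
gripper_force: 25.0
```

Call:
{"op": "move_arm", "data": {
  "targets": [
    [[0, 0, 0.2], [0, 0, 0]],
    [[0, 0, 0.5], [0, 0, 0]],
    [[0, 0, 0.8], [0, 0, 0]]
  ]
}}

```text
time_s: 12.82
tcp_pos: [0.5444, 0.2495, 0.0866]
eef_rot: [180.0, -0.0, -93.1]
contact_force: [0.0, -1.4, -2.7]
gripper_width: 0.0377
gripper_force: 25.0
```

Call:
{"op": "move_arm", "data": {
  "targets": [
    [[0, 0, 0.5], [0, 0, 0]],
    [[0, 0, 1.1], [0, 0, 0]],
    [[0, 0, 1.7], [0, 0, 0]],
    [[0, 0, 2.2], [0, 0, 0]],
    [[0, 0, 2.6], [0, 0, 0]]
  ]
}}

```text
time_s: 13.45
tcp_pos: [0.5443, 0.2495, 0.0604]
eef_rot: [180.0, -0.0, -93.1]
contact_force: [-0.8, -0.4, -3.1]
gripper_width: 0.038
gripper_force: 25.0
```

Call:
{"op": "move_arm", "data": {
  "targets": [
    [[0, 0, 0.15], [0, 0, 0]],
    [[0, 0, 0.3], [0, 0, 0]],
    [[0, 0, 0.4], [0, 0, 0]]
  ]
}}

```text
time_s: 13.82
tcp_pos: [0.5445, 0.2496, 0.0569]
eef_rot: [-180.0, 0.0, -93.1]
contact_force: [-0.2, 0.4, -2.5]
gripper_width: 0.0377
gripper_force: 25.0
```

Call:
{"op": "move_arm", "data": {
  "targets": [
    [[0, 0, 0.15], [0, 0, 0]],
    [[0, 0, 0.3], [0, 0, 0]],
    [[0, 0, 0.4], [0, 0, 0]]
  ]
}}

```text
time_s: 14.2
tcp_pos: [0.5445, 0.2496, 0.0533]
eef_rot: [-180.0, 0.0, -93.1]
contact_force: [-1.7, -0.7, 2.5]
gripper_width: 0.038
gripper_force: 25.0
```

Call:
{"op": "move_arm", "data": {
  "targets": [
    [[0, 0, 0.1], [0, 0, 0]],
    [[0, 0, 0.2], [0, 0, 0]],
    [[0, 0, 0.3], [0, 0, 0]],
    [[0, 0, 0.3], [0, 0, 0]]
  ]
}}

```text
time_s: 14.7
tcp_pos: [0.5445, 0.2496, 0.0499]
eef_rot: [-180.0, 0.0, -93.1]
contact_force: [-1.1, -0.1, 5.0]
gripper_width: 0.038
gripper_force: 25.0
```

Call:
{"op": "move_arm", "data": {
  "targets": [
    [[0, 0, 0.1], [0, 0, 0]],
    [[0, 0, 0.1], [0, 0, 0]]
  ]
}}

```text
time_s: 14.95
tcp_pos: [0.5445, 0.2496, 0.0489]
eef_rot: [-180.0, 0.0, -93.1]
contact_force: [-2.4, 0.3, 4.6]
gripper_width: 0.0379
gripper_force: 25.0
```

Call:
{"op": "move_arm", "data": {
  "targets": [
    [[0, 0, 0.1], [0, 0, 0]],
    [[0, 0, 0.1], [0, 0, 0]]
  ]
}}

```text
time_s: 15.2
tcp_pos: [0.5445, 0.2496, 0.0478]
eef_rot: [-180.0, 0.0, -93.1]
contact_force: [-2.1, 0.5, 4.9]
gripper_width: 0.038
gripper_force: 25.0
```

Call:
{"op": "move_arm", "data": {
  "targets": [
    [[0, 0, 0.05], [0, 0, 0]],
    [[0, 0, 0.1], [0, 0, 0]]
  ]
}}

```text
time_s: 15.45
tcp_pos: [0.5445, 0.2497, 0.0477]
eef_rot: [-180.0, 0.0, -93.1]
contact_force: [-6.0, -0.7, 14.9]
gripper_width: 0.038
gripper_force: 25.0
```

Call:
{"op": "move_arm", "data": {
  "targets": [
    [[0, 0, 0.05], [0, 0, 0]],
    [[0, 0, 0.05], [0, 0, 0]]
  ]
}}

```text
time_s: 15.7
tcp_pos: [0.5446, 0.2497, 0.0477]
eef_rot: [-180.0, 0.0, -93.1]
contact_force: [-6.5, -1.0, 14.5]
gripper_width: 0.0383
gripper_force: 25.0
```

The floor is felt at reported z 0.0477. Holding it down, I'll ease the tab out in steps so the nose springs under the lip.

Call:
{"op": "move_arm", "data": {
  "targets": [
    [[0, 0.05, 0], [0, 0, 0]],
    [[0, 0.05, 0], [0, 0, 0]]
  ],
  "jaw": 4.1
}}

```text
time_s: 15.95
tcp_pos: [0.5454, 0.2498, 0.0475]
eef_rot: [-179.8, 0.0, -93.1]
contact_force: [-0.3, -2.1, 8.7]
gripper_width: 0.041
gripper_force: 8.4
```

Call:
{"op": "move_arm", "data": {
  "targets": [
    [[0, 0, 0], [0, 0, 0]],
    [[0, 0, 0], [0, 0, 0]]
  ],
  "jaw": 4.35
}}

```text
time_s: 16.2
tcp_pos: [0.5458, 0.2501, 0.0476]
eef_rot: [-179.8, 0.1, -93.1]
contact_force: [2.4, -1.4, 8.6]
gripper_width: 0.0432
gripper_force: 5.4
```

Call:
{"op": "move_arm", "data": {
  "targets": [
    [[0, 0, 0], [0, 0, 0]],
    [[0, 0, 0], [0, 0, 0]]
  ],
  "jaw": 4.5
}}

```text
time_s: 16.45
tcp_pos: [0.5461, 0.2503, 0.0472]
eef_rot: [-179.8, 0.1, -93.1]
contact_force: [5.0, -0.7, 3.0]
gripper_width: 0.0449
gripper_force: 2.6
```

Call:
{"op": "move_arm", "data": {
  "targets": [
    [[0, 0, 0], [0, 0, 0]],
    [[0, 0, 0], [0, 0, 0]],
    [[0, 0, 0], [0, 0, 0]],
    [[0, 0, 0], [0, 0, 0]],
    [[0, 0, 0], [0, 0, 0]]
  ],
  "jaw": 7.0
}}

```text
time_s: 17.08
tcp_pos: [0.5437, 0.2495, 0.0462]
eef_rot: [180.0, -0.0, -93.1]
contact_force: [0.2, -0.1, 0.7]
gripper_width: 0.0697
gripper_force: 0.0
```

Run:
```python
from h import *
np.set_printoptions(precision=4,suppress=True)
w=viewer.capture("wrist");t=viewer.capture("side")
s=r.get_state();print(s["time_s"],s["tcp_pos"],s["eef_rot"],s["contact_force"],s["gripper_width"])
for l in("pack_center","tab_pad"):
  for n in("wrist","side"): print(l,n,pinpoint(l,n)[:2])
a=np.radians(-3.1);R=np.array([[np.cos(a),-np.sin(a)],[np.sin(a),np.cos(a)]])
for z in(.060,.0635,.0655): q=np.array([.5441,.2512])+R@[.0265,0];print(z,"pad",fproj(w,[*q,z+.028]),proj(t,[*q,z+.028]),"ctr",fproj(w,[.5441,.2512,z]),proj(t,[.5441,.2512,z]))
```

```text
17.175 [0.5438 0.2496 0.0463] [179.992   -0.0046 -93.0903] [ 0.0496 -0.0522 -0.0766] 0.06983102518713591
pack_center wrist []
pack_center side [{'location': [296.4, 298.5], 'score': 0.91}]
tab_pad wrist [{'location': [307.8, 257.5], 'score': 0.81}]
tab_pad side [{'location': [286.7, 287.8], 'score': 0.41}]
0.06 pad [302.033  256.4338] [np.float64(287.9061625391671), np.float64(288.30412877588975)] ctr [278.2246 311.8598] [np.float64(299.23105065037413), np.float64(299.3040104556665)]
0.0635 pad [305.5155 255.4158] [np.float64(286.68508149098403), np.float64(288.2283501539033)] ctr [280.9314 311.8364] [np.float64(298.0328394646272), np.float64(299.2444744244106)]
0.0655 pad [307.5598 254.8193] [np.float64(285.98573258694523), np.float64(288.18494951615315)] ctr [282.5171 311.8228] [np.float64(297.34659718985876), np.float64(299.21037681123045)]
```

Numerically this looks latched, with the pack centre at about 0.0635–0.0655. I'll verify by rising, closing the fingers, and pressing softly on the pack top.

Call:
{"op": "move_arm", "data": {
  "targets": [
    [[0, 0, -0.5], [0, 0, 0]],
    [[0, 0, -2.5], [0, 0, 0]],
    [[0, 0, -5], [0, 0, 0]],
    [[0, 0, -6.5], [0, 0, 0]],
    [[0, 0, -6.5], [0, 0, 0]]
  ]
}}

```text
time_s: 18.0
tcp_pos: [0.5445, 0.2501, 0.1126]
eef_rot: [-179.9, 0.1, -93.1]
contact_force: [-0.0, 0.1, -0.3]
gripper_width: 0.0701
gripper_force: 0.0
```

Call:
{"op": "move_arm", "data": {
  "targets": [
    [[0, 0, 0], [0, 0, 0]],
    [[0, 0, 0], [0, 0, 0]],
    [[0, 0, 0], [0, 0, 0]],
    [[0, 0, 0], [0, 0, 0]],
    [[0, 0, 0], [0, 0, 0]]
  ],
  "jaw": 1.0
}}

```text
time_s: 18.62
tcp_pos: [0.5439, 0.2496, 0.1112]
eef_rot: [180.0, -0.0, -93.1]
contact_force: [0.3, 0.1, 0.4]
gripper_width: 0.0254
gripper_force: 0.0
```

Call:
{"op": "move_arm", "data": {
  "targets": [
    [[0, 0, 0.5], [0, 0, 0]],
    [[0, 0, 1.0], [0, 0, 0]],
    [[0, 0, 1.5], [0, 0, 0]],
    [[0, 0, 1.8], [0, 0, 0]],
    [[0, 0, 1.8], [0, 0, 0]]
  ]
}}

```text
time_s: 19.25
tcp_pos: [0.5438, 0.2494, 0.093]
eef_rot: [180.0, -0.0, -93.1]
contact_force: [0.1, 0.1, -0.2]
gripper_width: 0.0097
gripper_force: 0.0
```

Call:
{"op": "move_arm", "data": {
  "targets": [
    [[0, 0, 0.2], [0, 0, 0]],
    [[0, 0, 0.4], [0, 0, 0]],
    [[0, 0, 0.5], [0, 0, 0]]
  ]
}}

```text
time_s: 19.62
tcp_pos: [0.5439, 0.2496, 0.0882]
eef_rot: [180.0, -0.0, -93.1]
contact_force: [-0.3, 0.0, -0.1]
gripper_width: 0.0101
gripper_force: 0.0
```

Call:
{"op": "move_arm", "data": {
  "targets": [
    [[0, 0, 0.1], [0, 0, 0]],
    [[0, 0, 0.2], [0, 0, 0]],
    [[0, 0, 0.2], [0, 0, 0]]
  ]
}}

```text
time_s: 20.0
tcp_pos: [0.5439, 0.2495, 0.0863]
eef_rot: [180.0, -0.0, -93.1]
contact_force: [-0.3, 0.1, -0.3]
gripper_width: 0.0102
gripper_force: 0.0
```

Call:
{"op": "move_arm", "data": {
  "targets": [
    [[0, 0, 0.1], [0, 0, 0]],
    [[0, 0, 0.2], [0, 0, 0]],
    [[0, 0, 0.2], [0, 0, 0]]
  ]
}}

```text
time_s: 20.38
tcp_pos: [0.5439, 0.2495, 0.0842]
eef_rot: [180.0, -0.0, -93.1]
contact_force: [0.3, 0.2, 0.2]
gripper_width: 0.0104
gripper_force: 0.0
```

Call:
{"op": "move_arm", "data": {
  "targets": [
    [[0, 0, 0.1], [0, 0, 0]],
    [[0, 0, 0.15], [0, 0, 0]],
    [[0, 0, 0.15], [0, 0, 0]]
  ]
}}

```text
time_s: 20.75
tcp_pos: [0.5439, 0.2495, 0.0828]
eef_rot: [180.0, -0.0, -93.1]
contact_force: [-0.2, 0.6, -0.0]
gripper_width: 0.0098
gripper_force: 0.0
```

Call:
{"op": "move_arm", "data": {
  "targets": [
    [[0, 0, 0.1], [0, 0, 0]],
    [[0, 0, 0.1], [0, 0, 0]]
  ]
}}

```text
time_s: 21.0
tcp_pos: [0.5439, 0.2495, 0.0818]
eef_rot: [180.0, -0.0, -93.1]
contact_force: [0.4, 0.7, 0.3]
gripper_width: 0.0099
gripper_force: 0.0
```

Call:
{"op": "move_arm", "data": {
  "targets": [
    [[0, 0, 0.1], [0, 0, 0]],
    [[0, 0, 0.1], [0, 0, 0]]
  ]
}}

```text
time_s: 21.25
tcp_pos: [0.5439, 0.2495, 0.0808]
eef_rot: [180.0, -0.0, -93.1]
contact_force: [0.7, 0.1, -0.3]
gripper_width: 0.0099
gripper_force: 0.0
```

Call:
{"op": "move_arm", "data": {
  "targets": [
    [[0, 0, 0.1], [0, 0, 0]],
    [[0, 0, 0.1], [0, 0, 0]]
  ]
}}

```text
time_s: 21.5
tcp_pos: [0.5439, 0.2495, 0.0797]
eef_rot: [180.0, -0.0, -93.1]
contact_force: [0.4, -0.2, 0.0]
gripper_width: 0.0097
gripper_force: 0.0
```

Call:
{"op": "move_arm", "data": {
  "targets": [
    [[0, 0, 0.1], [0, 0, 0]],
    [[0, 0, 0.1], [0, 0, 0]]
  ]
}}

```text
time_s: 21.75
tcp_pos: [0.5439, 0.2495, 0.0788]
eef_rot: [180.0, -0.0, -93.1]
contact_force: [0.5, 0.2, -0.2]
gripper_width: 0.01
gripper_force: 0.0
```

Call:
{"op": "move_arm", "data": {
  "targets": [
    [[0, 0, 0.1], [0, 0, 0]],
    [[0, 0, 0.1], [0, 0, 0]]
  ]
}}

```text
time_s: 22.0
tcp_pos: [0.5439, 0.2496, 0.0778]
eef_rot: [180.0, -0.0, -93.1]
contact_force: [-0.3, -0.4, 1.0]
gripper_width: 0.0099
gripper_force: 0.0
```

Call:
{"op": "move_arm", "data": {
  "targets": [
    [[0, 0, 0.05], [0, 0, 0]],
    [[0, 0, 0.1], [0, 0, 0]]
  ]
}}

```text
time_s: 22.25
tcp_pos: [0.5439, 0.2496, 0.0768]
eef_rot: [-180.0, 0.0, -93.1]
contact_force: [-0.7, -0.0, -0.0]
gripper_width: 0.0098
gripper_force: 0.0
```

Call:
{"op": "move_arm", "data": {
  "targets": [
    [[0, 0, 0.05], [0, 0, 0]],
    [[0, 0, 0.1], [0, 0, 0]]
  ]
}}

```text
time_s: 22.5
tcp_pos: [0.5439, 0.2496, 0.0758]
eef_rot: [180.0, -0.0, -93.1]
contact_force: [-0.3, -0.1, -0.2]
gripper_width: 0.0102
gripper_force: 0.0
```

Call:
{"op": "move_arm", "data": {
  "targets": [
    [[0, 0, 0.05], [0, 0, 0]],
    [[0, 0, 0.1], [0, 0, 0]]
  ]
}}

```text
time_s: 22.75
tcp_pos: [0.5439, 0.2496, 0.0748]
eef_rot: [-180.0, 0.0, -93.1]
contact_force: [-0.0, -0.9, 0.6]
gripper_width: 0.0099
gripper_force: 0.0
```

Call:
{"op": "move_arm", "data": {
  "targets": [
    [[0, 0, 0.05], [0, 0, 0]],
    [[0, 0, 0.1], [0, 0, 0]]
  ]
}}

```text
time_s: 23.0
tcp_pos: [0.5444, 0.2498, 0.0744]
eef_rot: [-179.9, 0.0, -93.1]
contact_force: [-0.8, -0.3, 5.4]
gripper_width: 0.01
gripper_force: 2.2
```

Call:
{"op": "move_arm", "data": {
  "targets": [
    [[0, 0, 0.05], [0, 0, 0]],
    [[0, 0, 0.1], [0, 0, 0]]
  ]
}}

```text
time_s: 23.25
tcp_pos: [0.5442, 0.2497, 0.0732]
eef_rot: [-180.0, 0.0, -93.1]
contact_force: [-0.4, -0.6, 4.1]
gripper_width: 0.0101
gripper_force: 2.4
```

Run:
```python
from h import *
np.set_printoptions(precision=4,suppress=True)
t=viewer.capture("side");s=r.get_state();p=s["tcp_pos"];print(s["time_s"],p,s["contact_force"])
for l in("pack_center","tab_pad"): print(l,pinpoint(l,"side")[:2])
a=np.radians(-3.1);R=np.array([[np.cos(a),-np.sin(a)],[np.sin(a),np.cos(a)]])
for x in(.019,-.019): print("packtop near corner",proj(t,[*(np.array([.5441,.2512])+R@[x,.025]),.1125]),proj(t,[*(np.array([.5441,.2512])+R@[x,-.025]),.1125]))
for z in(.03,.04):print("tip",proj(t,[p[0],p[1],p[2]+z]))
g=cv2.cvtColor(t["image"],cv2.COLOR_BGR2GRAY)
print(g[258:308,284:316:2])
```

```text
23.3 [0.5441 0.2497 0.0731] [-0.5399  0.0737  5.4593]
pack_center [{'location': [299.1, 296.8], 'score': 0.71}]
tab_pad [{'location': [291.3, 288.5], 'score': 0.46}, {'location': [298.5, 297.6], 'score': 0.29}]
packtop near corner [np.float64(285.50326624612103), np.float64(287.1143750491847)] [np.float64(274.17759925693827), np.float64(294.2777636827934)]
packtop near corner [np.float64(287.915524209348), np.float64(302.7016462089085)] [np.float64(276.4012119822033), np.float64(309.3578444819183)]
tip [np.float64(283.8888886141359), np.float64(298.711354543986)]
tip [np.float64(280.3337670405973), np.float64(298.53542122588453)]
[[ 55  51  87  60  66  74  45  47  46  50  52  55  54 105  41 139]
 [ 58  55  78  62  62  57  47  49  46  47  45  44  73  81  98 112]
 [ 60  57 111  95 127  88  48  48  48  49  47  44  82  73  76  87]
 [ 60  59  55 110 131 127  51  52  51  49  48  46  76  55  59  59]
 [ 58  58  67 123 128 125  52  53  53  51  51  50  71  77  54  63]
 [125  67  95 121 130 120  55  57  55  55  53  51  60 111 101  51]
 [223 121 125 121 129  85  59  58  56  53  53  53  52  70  6
[... 2188 characters left out ...]
  63  75  61  61 129 129 130]
 [125 127 110  54  56  57  58  58  61  61  64  62  70 134 129 127]
 [125 127  98  52  54  54  56  56  58  59  59  58  93 130 127 129]
 [125 124  97  49  53  53  53  53  55  55  58  55 115 128 126 127]
 [125 117 101  45  50  51  52  52  53  54  55  55 126 128 128 127]
 [125 111 101  42  46  48  48  50  50  51  51  75 131 127 127 126]
 [121 109  82  37  42  44  46  48  48  48  47  94 129 126 126 127]
 [124 122  88  49  36  38  39  41  44  47  44 119 126 125 124 126]
 [123 125 129 136 104  68  49  37  38  39  51 132 124 125 125 127]
 [123 124 124 126 129 133 136 106  69  49  72 125 123 124 125 126]
 [126 124 124 123 123 124 127 128 133 135 122 125 124 124 124 127]]
```

Call:
{"op": "move_arm", "data": {
  "targets": [
    [[0, 0, 0.05], [0, 0, 0]],
    [[0, 0, 0.1], [0, 0, 0]]
  ]
}}

```text
time_s: 23.65
tcp_pos: [0.5448, 0.2498, 0.0728]
eef_rot: [-179.9, 0.0, -93.1]
contact_force: [-0.6, -1.4, 10.6]
gripper_width: 0.0099
gripper_force: 5.5
```

Contact came about 1.8 mm above the floor, followed by a stiff stop. That matches the latch's 1.7 mm play rather than the 7 mm of an unlatched pack, so the pack is latched. I'll retreat upward and hand in.

Call:
{"op": "move_arm", "data": {
  "targets": [
    [[0, 0, -0.5], [0, 0, 0]],
    [[0, 0, -3], [0, 0, 0]],
    [[0, 0, -8], [0, 0, 0]],
    [[0, 0, -12], [0, 0, 0]],
    [[0, 0, -13], [0, 0, 0]]
  ]
}}

```text
time_s: 24.28
tcp_pos: [0.5446, 0.2503, 0.2043]
eef_rot: [-179.9, 0.1, -93.1]
contact_force: [-0.9, 0.5, -0.5]
gripper_width: 0.0101
gripper_force: 0.0
```

Run:
```python
from h import *
for i in range(4): t=viewer.capture("side")
s=r.get_state();print(s["time_s"],s["tcp_pos"],s["contact_force"])
for l in("pack_center","tab_pad","bust","mouse"): print(l,pinpoint(l,"side")[:1])
print(r.close_job())
```

```text
24.475 [0.543019   0.24920231 0.20026271] [ 0.77105234 -0.07359161 -1.33326974]
pack_center [{'location': [367.5, 276.2], 'score': 0.69}]
tab_pad [{'location': [290.0, 289.2], 'score': 0.43}]
bust [{'location': [298.0, 244.8], 'score': 0.75}]
mouse [{'location': [263.9, 307.5], 'score': 0.79}]
the job is handed in; nothing more can be done
None
```

The battery pack is out of the dock and in the turntable's well, released with the gripper clear, and the job was handed in at about 24.5 s. A final press on its top met about 1.8 mm of spring before a hard stop, which fits the catch holding it, but my last side-camera check did not clearly confirm the pack's position.

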